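# Square an LED light bar against the rail of a board holder and clamp it

## Task

Push the LED light bar across the holder's plate and press it home, so that it lies flush along the rail over its whole length, while the sliding jaw still stands well clear of it; it must also sit with its left end up against the end stop. Only then slide the jaw up and press it onto the bar so firmly that the bar stays clamped against the rail when you let go. Go gently: ram nothing, press nowhere on the wire socket in the middle of the bar's edge, and leave the other things on the bench where they are.

Things in the scene. Friction and masses are not known exactly. Their poses are not given: they have to be found in the camera images.
- plate: Board holder's base: dark steel plate bolted to the bench, 280 mm (its x) by 300 mm (its y), top face 20 mm above the bench. Origin: centre of the underside, on the bench. x points to the rail, y along the rail to the end stop ('left'), z up. How far out the rail's strip is set is not measured: its near face lies at plate x = 99 to 111 mm. Look or feel for it.
- rail: Adjustable rail: dark back block fixed on the plate (176 mm along y, 14 mm in x, 13.5 mm high), which carries the straight aluminium strip that the bar must lie against: 176 mm long, 14 mm high, always parallel to the plate's y, locked. Origin: under the block's middle, at x = 129, y = 2 mm in the plate's frame, on the plate's top; axes as the plate's.
- stop: End stop: aluminium block fixed on the plate at the rail's left end, 50 mm (x) by 18 mm (y), 14 mm high. Origin: middle of its face that the bar's left end must meet (facing the plate's -y), on the plate's top; axes as the plate's. That face is at y = 95 mm in the plate's frame.
- bar_center (a point): Centre of the loose LED light bar, half-way up: an aluminium profile with a white circuit and nine LEDs on top, 36 mm wide (its x), 190 mm long (its y), 16 mm high, 0.2 to 0.4 kg, flat on the plate (slides at 1 to 3 N). x points to the edge that belongs against the rail, y to its left end, z up. Starts turned up to 16 degrees and 30 to 52 mm short of the rail's strip.
- bar_tip (a point): Middle of the bar's left end face, 7 mm above its underside. Must come to y = 95 mm in the plate's frame; starts 5 to 35 mm short.
- socket: White plastic wire socket fixed to the middle of the bar's other long edge (away from the rail): 24 mm along the bar, standing out 8 mm, from 5 to 14 mm above the bar's underside. Fragile: not to be pressed (3 N at most). Origin: middle of where it joins the edge; axes as the bar's.
- jaw (a joint): Position in m of the sliding jaw along its slot in the middle of the plate: 0 fully back (prong tips at plate x = -55 mm), grows towards the rail, starts at 0 to 0.012, range ends at 0.136. It meets a bar that is home at 0.118 to 0.130. The slide drags with about 7 N (a bit more when moved fast) and stays where it is left: after a firm press it keeps up to 7 N of clamping force.
- jaw_toe (a point): Middle between the tips of the jaw's two prongs, 6.5 mm above the plate's top, at plate y = 0; axes as the plate's. Prongs: 32 mm long, 14 mm wide, 12 mm high, centred 30 mm either side (46 mm free between them, to press on both sides of the wire socket). Behind them a grey carriage, 45 mm (x) by 74 mm (y), top 16.5 mm above the plate's top.
- jaw_knob (a point): On the axis of the jaw's knob, an upright ribbed cylinder of 26 mm diameter on the carriage, from 16.5 to 52.5 mm above the plate's top; this point is 38.5 mm above the plate's top and 45 mm behind the prong tips. The jaw is slid by it; the knob does not turn.
- tray: Bystander: open black parts tray with a white liner, 170 by 110 mm, 22 mm high, right of the holder. Origin: centre of its underside.
- jar: Bystander: white flux jar with grey cap, 52 mm across, 42 mm high. Origin: centre of its underside.
- reel: Bystander: upright solder reel, 60 mm across, 46 mm high. Origin: centre of its underside.
- tweezers: Bystander: steel tweezers, 150 mm long, 8 mm high, lying beyond the holder. Origin: under its middle.
Not all that is in view belongs to the job. There is more than one size of the part that bears bar_center; the job needs the larger.

How it is judged:
By the outcome, as a careful person would: the job done as asked, in the order asked, and still so for the second after the job is handed in, with the robot touching nothing.
It also fails if it takes over 64 s, if anything falls off the work surface, if the arm or the gripper's body presses on something with over 40 N, if the wrist force passes 120 N, or if a joint passes its speed limit or range.

## Robot

A 6-joint arm with a two-finger parallel gripper is mounted at the origin on the work surface. World frame = base frame: x ahead of the robot, y to its left, z up, the work surface at z = 0. Lengths are in m, angles in rad, forces in N, time in s.
With the tool pointing down it reaches from about 0.25 to 0.8 m from the base axis. Payload 3.9 kg.
Tool frame: the origin (TCP) lies midway between the tips of the shut fingers; the grasp point (between the pads) lies 19 mm behind it; z points along the fingers, y is the direction in which the jaws open and shut (so a half turn about z gives the same grasp; the last joint's range is limited). The gripper opens to 85 mm and grips with 20 to 120 N. Pads are 22 mm wide; open, the fingers measure 114 mm over their backs; the gripper's body (76 mm by 85 mm) begins 54 mm behind the grasp point. The pads swing forward as they close: fully open they stand 13 mm farther back than shut.
Start: joints at [1.229, 0.26, -0.138, 1.173, 0, 1.571], TCP at [0.176, 0.495, 0.231] pointing down, gripper open.
Joint ranges: [-2.78, 2.78], [-0.83, 1.72], [-1.28, 1.37], [-1.9, 2.12], [-1.57, 1.48], [-3.14, 3.14]. Speed limits (rad/s): [2.57, 2.57, 3.14, 3.14, 3.14, 3.14].

## Interface

Orientations are given as a unit quaternion [x, y, z, w].
In Python, from station import ctrl gives the robot as it stands.
- The arm moves only by the tool drive_tool, never from a script. Its argument "motion" is text: rows parted by semicolons, each of 6 numbers parted by spaces: the shift along the tool's x, y, z in m, then the turn, a rotation vector about the tool's x, y, z in rad. A call has 1 to 10 rows; each row shifts and turns the commanded pose from where the row before left it, along the tool's axes as they then stand; what a row does not reach is not made up. A row lasts 1/10 s, in which the tool goes at most 50 mm and 8.59 degrees, less where a joint would pass 70% of its speed; a pose out of reach is approached as far as the arm can. A call with a gripper value outside its range is refused whole. "fingers" is the opening, from 0 (shut) to 1 (fully open), set as the call begins (left out, the last holds). The fingers move at their own pace and stop on an object; the grip force is fixed at half the most. Time passes only in rows, so rows that do not move let the fingers close. It gives the time, the measured TCP pose, the force and the opening at its end, in the units of the state.
- ctrl.get_state(): the state, without advancing time (a new reading comes with each control period).
- ctrl.capture(name): name is "scene" or "side" or "wrist"; returns (picture, depth): 400x640x3 uint8, red, green, blue; 400x640 float32, m along the optical axis (not along the pixel's ray), 0 where there is no reading.
- ctrl.camera_info(name): a dict with "mtx" (3x3 intrinsics, pixels), "origin" and "attitude" of the camera in the world. Camera axes: x right, y down, z forward; pixel columns grow to the right and rows downward; lengths in m; the calibration is good to about 2 mm. The wrist camera is an equidistant fisheye: a pixel r from the principal point sees the ray r / f radians off the axis. A picture is of the moment at which its call begins: read the wrist's pose just before it. camera_info takes no time and is no camera call; for the wrist camera it gives the pose at the moment of the call.
- ctrl.close_job(): hands the job in, once; it reports no verdict.
The state is a dict: "t": time; "joint_pos": joint angles; "joint_vel": joint speeds; "joint_torque": joint torques, N m; "eef_pos": TCP position; "tool_rot": TCP orientation; "force": force on the tool from outside, world axes, zero at the start; "ft_torque": the same for the moment, N m; "width": finger opening in m.
Only numpy, scipy, OpenCV 4.12 (cv2) and the standard library are available. Lean on these libraries where they do the work, as an engineer would, in place of code of your own. Each camera call takes 0.05 s, during which the arm holds its last target.

## Working session

There is one attempt and no reset: what is moved stays moved. The work goes in short steps, Python scripts to look and compute and a tool call to move; the robot and the scene stay as the last step left them, time stands still between calls to the robot, and variables do not carry over. Pictures are saved under pics/ and viewed, and the job is handed in when it is done.

Besides the shell and the picture viewer there is one more tool, called after "Request:" as name(argument=value, ...), one argument or row to a line, values as JSON. drive_tool: Moves the arm, as the interface text tells. Its arguments: {"type":"object","properties":{"motion":{"type":"string"},"fingers":{"type":"number"}},"required":["motion"]}

```bash
ls; mkdir -p pics; python3 - <<'E'
from station import ctrl
import cv2,json
s=ctrl.get_state(); print({k:(v if not hasattr(v,'tolist') else v.tolist()) for k,v in s.items()})
for n in ("scene","side","wrist"):
    i=ctrl.camera_info(n); print(n,i)
    im,d=ctrl.capture(n); cv2.imwrite(f"pics/{n}0.png",im[:,:,::-1]); 
    import numpy as np; np.save(f"pics/{n}0d.npy",d)
E
```

```text
pics
{'t': 0.0, 'joint_pos': [1.2290092558466537, 0.2607139697918827, -0.13937045685846727, 1.172709671627716, 2.0504120636235107e-05, 1.5708027294352818], 'joint_vel': [0.0011760069694444434, 0.0011849353648683708, 0.0007469073610103519, 0.0004775103579918165, -0.0010038946028891132, 0.00035993424281343875], 'joint_torque': [-0.0018739610823104158, -40.56794285774231, 25.392263531684875, 0.018602306954562664, -8.361554819202865e-05, 1.3996774725910655e-05], 'eef_pos': [0.17572918282131783, 0.493989400693907, 0.23044868302742397], 'tool_rot': [0.17006601628894263, 0.9854321652077892, -0.0009825920936142032, -0.000179972984053488], 'force': [-0.001377449981495426, 0.2927066224503591, 0.16453338873930107], 'ft_torque': [0.029444819892259076, 0.0432261050151274, -0.001503870211352941], 'width': 0.0852266272576989}
scene {'mtx': array([[377.29458162,   0.        , 317.58993323],
       [  0.        , 377.29458162, 196.3661157 ],
       [  0.        ,   0.        ,   1.        ]]), 'origin': array([1.30932351, 0.11291601, 0.74111897]), 'attitude': array([ 0.59124564,  0.71039366, -0.28880388, -0.24972338])}
side {'mtx': array([[512.42513528,   0.        , 323.16891804],
       [  0.        , 512.42513528, 206.38617523],
       [  0.        ,   0.        ,   1.        ]]), 'origin': array([0.43541629, 1.33997311, 0.82167273]), 'attitude': array([-0.06350541,  0.86047717, -0.50393757,  0.03991267])}
wrist {'mtx': array([[309.70691629,   0.        , 322.22086587],
       [  0.        , 309.70691629, 201.97772744],
       [  0.        ,   0.        ,   1.        ]]), 'origin': array([0.11197931, 0.51614245, 0.37358031]), 'attitude': array([0.80969175, 0.5715228 , 0.07621392, 0.10932697])}
```

View pics/scene0.png

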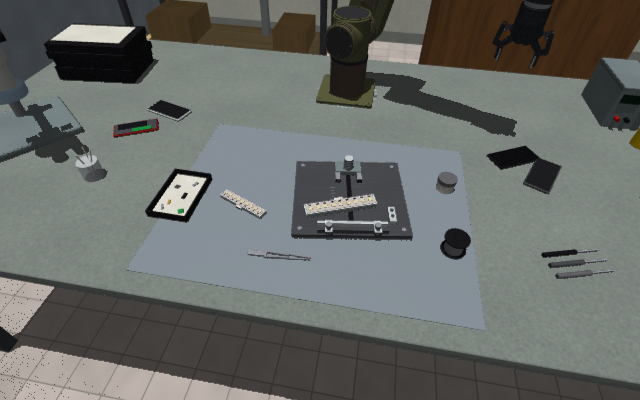

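View pics/side0.png

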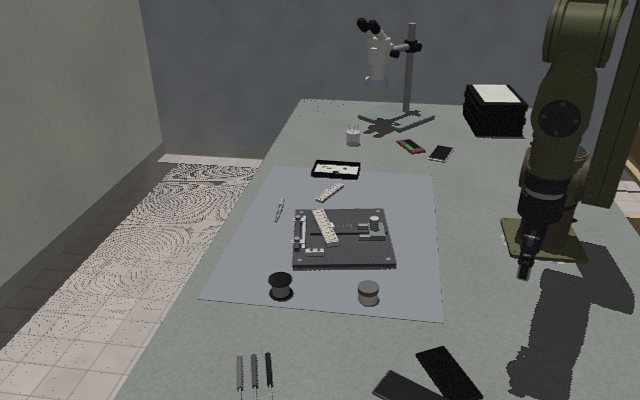

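View pics/wrist0.png

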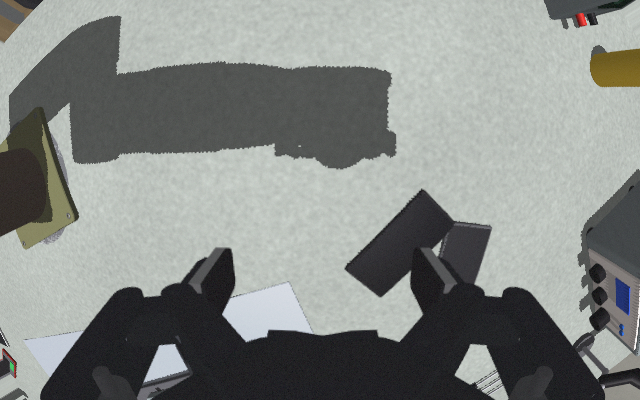

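The scene picture shows the plate around (352,200), with the bar at (340,205), the jaw knob at (348,162) and the rail at (355,225). The stop is at (393,214). The smaller decoy bar lies off the plate at (243,203). I'll measure these first.

```bash
cat > h.py <<'E'
import numpy as np, cv2
from scipy.spatial.transform import Rotation as R
def rays(info,uv,fish=False):
    uv=np.atleast_2d(np.asarray(uv,float)); K=info['mtx']
    p=(uv-[K[0,2],K[1,2]])/K[0,0]
    if fish:
        r=np.linalg.norm(p,axis=1,keepdims=True); s=np.where(r>1e-9,np.sin(r)/np.maximum(r,1e-9),1)
        d=np.hstack([p*s,np.cos(r)])
    else: d=np.hstack([p,np.ones((len(p),1))])
    return R.from_quat(info['attitude']).apply(d)
def toplane(info,uv,z,fish=False):
    d=rays(info,uv,fish); o=np.asarray(info['origin'])
    return o+d*((z-o[2])/d[:,2])[:,None]
def proj(info,X,fish=False):
    c=R.from_quat(info['attitude']).inv().apply(np.atleast_2d(X)-info['origin']); K=info['mtx']
    if fish:
        rr=np.linalg.norm(c[:,:2],axis=1,keepdims=True); th=np.arctan2(rr[:,0],c[:,2])[:,None]
        p=c[:,:2]/np.maximum(rr,1e-12)*th
    else: p=c[:,:2]/c[:,2:]
    return p*K[0,0]+[K[0,2],K[1,2]]
E
python3 - <<'E'
from station import ctrl
from h import *
im=cv2.imread('pics/scene0.png'); c=im[145:250,280:425]; cv2.imwrite('pics/sc_crop.png',cv2.resize(c,None,fx=5.5,fy=5.5,interpolation=cv2.INTER_CUBIC))
im=cv2.imread('pics/side0.png'); c=im[195:280,280:405]; cv2.imwrite('pics/si_crop.png',cv2.resize(c,None,fx=6,fy=6,interpolation=cv2.INTER_CUBIC))
i=ctrl.camera_info('scene')
print(toplane(i,[[299,163],[398,163],[411,238],[291,237]],0.02).round(3))
E
```

```text
[[ 0.474 -0.083  0.02 ]
 [ 0.418  0.206  0.02 ]
 [ 0.699  0.245  0.02 ]
 [ 0.75  -0.043  0.02 ]]
```

View pics/sc_crop.png

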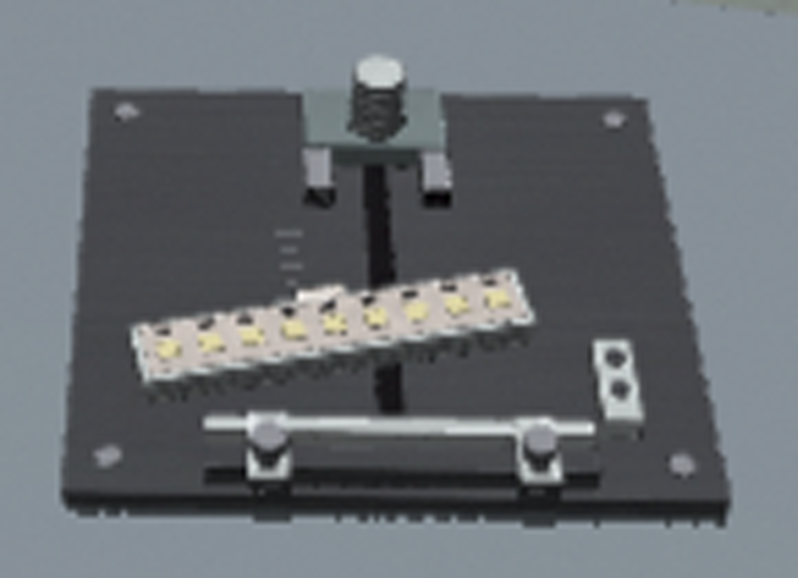

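View pics/si_crop.png

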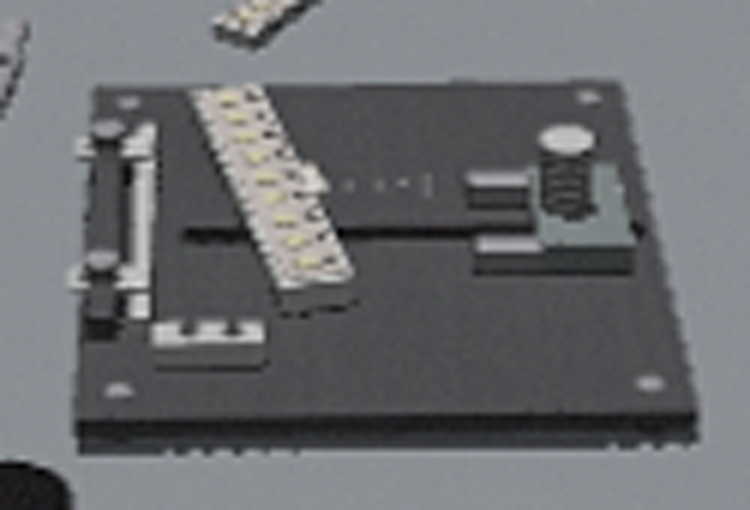

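Request:
drive_tool(
  motion="-0.043 -0.022 0 0 0 0; -0.043 -0.022 0 0 0 0; -0.043 -0.022 0 0 0 0; -0.043 -0.022 0 0 0 0; -0.043 -0.022 0 0 0 0; -0.043 -0.022 0 0 0 0; -0.043 -0.022 0 0 0 0; -0.043 -0.022 0 0 0 0; -0.043 -0.022 0 0 0 0; -0.043 -0.022 0 0 0 0",
)

```text
t: 1.15
eef_pos: [0.5083, 0.1414, 0.2311]
tool_rot: [0.17, 0.985, 0.0, -0.0]
force: [1.4, 0.2, 0.4]
width: 0.0852
```

Request:
drive_tool(
  motion="-0.04 -0.02 0 0 0 0; -0.04 -0.02 0 0 0 0; 0 0 0 0 0 -0.13; 0 0 0 0 0 -0.13; 0 0 0 0 0 -0.13; 0 0 0 0 0 -0.13; 0 0 0 0 0 0; 0 0 0 0 0 0",
)

```text
t: 1.95
eef_pos: [0.5691, 0.0787, 0.231]
tool_rot: [-0.088, 0.996, -0.0, -0.0]
force: [-0.1, -0.1, 0.9]
width: 0.0854
```

```bash
python3 - <<'E'
from station import ctrl
from h import *
import pickle
s=ctrl.get_state();i=ctrl.camera_info('wrist'); im,d=ctrl.capture('wrist')
print(s['eef_pos'],s['joint_pos'],s['force']); print(i['origin'],R.from_quat(i['attitude']).as_matrix().round(3))
pickle.dump((i,d),open('pics/w1.pkl','wb')); cv2.imwrite('pics/w1.png',im[:,:,::-1])
E
```

```text
[0.56913953 0.07869153 0.23102913] [ 1.37380727e-01  3.46052539e-01 -1.45380496e-02  1.21079775e+00
  2.19056800e-05 -3.81215164e-02] [-0.10656375 -0.08636414  0.92867634]
[0.5025074  0.06647196 0.37410164] [[-0.175  0.95   0.26 ]
 [ 0.985  0.168  0.046]
 [ 0.     0.264 -0.965]]
```

View pics/w1.png

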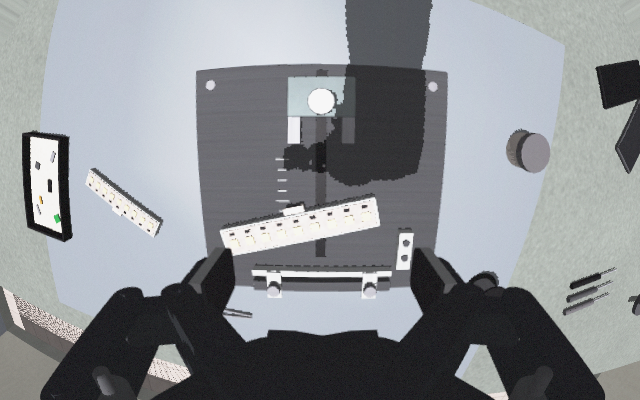

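The wrist view covers the whole holder, with the bar spanning (220,238) to (380,210) and its socket at (293,210). The rail strip runs along row 273, the stop is at (405,250) and the knob at (321,100). I'll zoom in to get corner pixels.

```bash
python3 - <<'E'
import cv2
im=cv2.imread('pics/w1.png')
cv2.imwrite('pics/w1a.png',cv2.resize(im[180:305,205:425],None,fx=3.6,fy=3.6,interpolation=cv2.INTER_CUBIC))
cv2.imwrite('pics/w1b.png',cv2.resize(im[60:180,185:460],None,fx=2.9,fy=2.9,interpolation=cv2.INTER_CUBIC))
E
```

```text
(no output)
```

View pics/w1a.png

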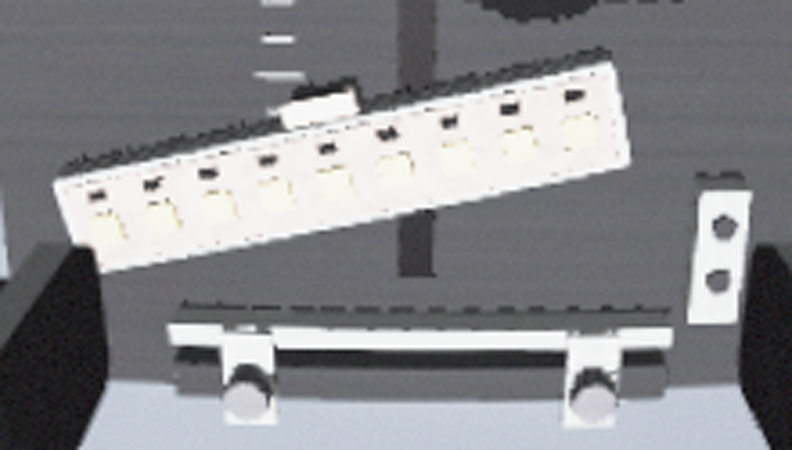

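View pics/w1b.png

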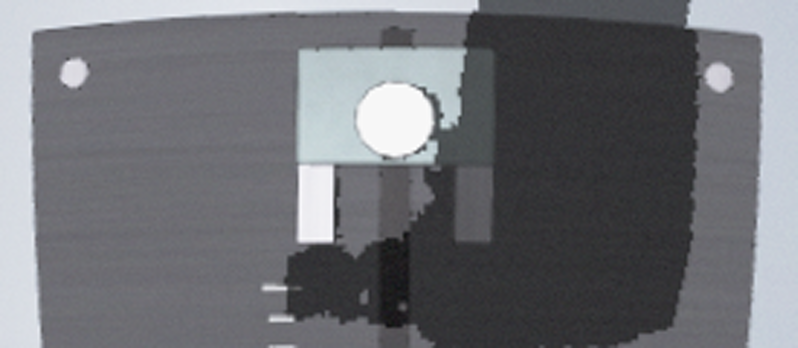

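```bash
python3 - <<'E'
from h import *
import pickle
i,d=pickle.load(open('pics/w1.pkl','rb'))
si=None
def P(uv,z): return toplane(i,uv,z,True)[:,:2]
pl=P([[196.4,71.4],[447,72.4]],.02); print('plate',pl.round(4),np.linalg.norm(pl[1]-pl[0]))
yd=(pl[1]-pl[0])/np.linalg.norm(pl[1]-pl[0]); print('yaw plate edge',np.degrees(np.arctan2(-yd[0],yd[1])))
st=P([[251.7,270.3],[391.7,271.7]],.034); v=st[1]-st[0]; print('strip',st.round(4),np.linalg.norm(v),np.degrees(np.arctan2(-v[0],v[1])))
stop=P([[398.9,233.3],[413.3,233.3],[410.6,269.4],[396.7,269.4]],.034)
pr=P([[287.8,143.4],[300.2,143.4],[342.6,143.4],[354.7,143.4]],.032); v=pr[3]-pr[0]; print('prong yaw',np.degrees(np.arctan2(-v[0],v[1])),np.linalg.norm(v))
kn=P([[321.6,101]],.0725)
bar=P([[375,197.2],[380,225.3],[232.2,255.6],[220.3,230.6]],.036)
v=bar[0]-bar[3]; w=bar[1]-bar[2];print('bar',[np.degrees(np.arctan2(-a[0],a[1])) for a in (v,w)],np.linalg.norm(v),np.linalg.norm(w))
for yaw in (np.degrees(np.arctan2(-yd[0],yd[1])),):
    a=np.radians(yaw); X=np.array([np.cos(a),np.sin(a)]);Y=np.array([-np.sin(a),np.cos(a)])
    O=pl.mean(0)+0.14*X
    print('O',O)
    f=lambda q:(np.c_[(q-O)@X,(q-O)@Y]*1000).round(1).tolist()
    for n,q in (('strip',st),('stop',stop),('prongs',pr),('knob',kn),('bar',bar),('barc',bar.mean(0)[None])): print(n,f(q))
E
```

```text
plate [[ 0.4657 -0.0916]
 [ 0.4151  0.2014]] 0.2973952134085452
yaw plate edge 9.797407555527284
strip [[0.6971 0.0111]
 [0.6683 0.1848]] 0.1760734346359904 9.411407626691517
prong yaw 10.037592644931308 0.07395900655364435
bar [np.float64(22.818747396135358), np.float64(22.789326418419517)] 0.18799906853800474 0.1836458061734571
O [0.57831293 0.0787166 ]
strip [[105.6, -86.8], [106.8, 89.3]]
stop [[54.8, 93.6], [55.0, 111.9], [104.4, 114.0], [103.7, 95.5]]
prongs [[-50.2, -37.0], [-50.1, -23.2], [-50.3, 23.6], [-50.5, 37.0]]
knob [[-94.6, 0.3]]
bar [[9.7, 61.4], [43.7, 69.2], [85.0, -109.7], [52.1, -121.7]]
barc [[47.6, -25.2]]
```

Request:
drive_tool(
  motion="0.001 -0.0285 0 0 0 0.007; 0 0 0.036 0 0 0; 0 0 0.036 0 0 0; 0 0 0.036 0 0 0; 0 0 0.036 0 0 0; 0 0 0.02 0 0 0; 0 0 0 0 0 0; 0 0 0 0 0 0",
  fingers=1,
)

```text
t: 2.8
eef_pos: [0.5735, 0.0506, 0.0676]
tool_rot: [-0.085, 0.996, 0.0, -0.0]
force: [-0.9, 0.6, 0.6]
width: 0.0852
```

```bash
cat >> h.py <<'E'
O=np.array([.5783,.0787]);_a=np.radians(9.7);X=np.array([np.cos(_a),np.sin(_a)]);Y=np.array([-np.sin(_a),np.cos(_a)])
def plate(q): q=np.atleast_2d(q)[:,:2]; return (np.c_[(q-O)@X,(q-O)@Y]*1000).round(1).tolist()
def look(tag,cams=('wrist',),crop=None,fx=1):
    from station import ctrl; import pickle
    s=ctrl.get_state(); T=R.from_quat(s['tool_rot']).as_matrix()
    print('t',s['t'],'tcp plate',plate(s['eef_pos']),'z',round(s['eef_pos'][2],4),'yaw',np.degrees(np.arctan2(-T[0,1],T[1,1])).round(2),'F',np.round(s['force'],2),'w',s['width'])
    for c in cams:
        i=ctrl.camera_info(c); im,d=ctrl.capture(c); im=im[:,:,::-1]
        pickle.dump((i,d),open(f'pics/{tag}_{c}.pkl','wb')); cv2.imwrite(f'pics/{tag}_{c}_raw.png',im)
        if crop: a,b,e,f=crop; im=im[b:f,a:e]
        cv2.imwrite(f'pics/{tag}_{c}.png',cv2.resize(im,None,fx=fx,fy=fx,interpolation=cv2.INTER_CUBIC))
E
python3 -c "
from h import *; look('w2')"
```

```text
t 2.8 tcp plate [[-9.5, -26.9]] z 0.0676 yaw 9.76 F [-0.87  0.57  0.62] w 0.08524906444586301
```

View pics/w2_wrist.png

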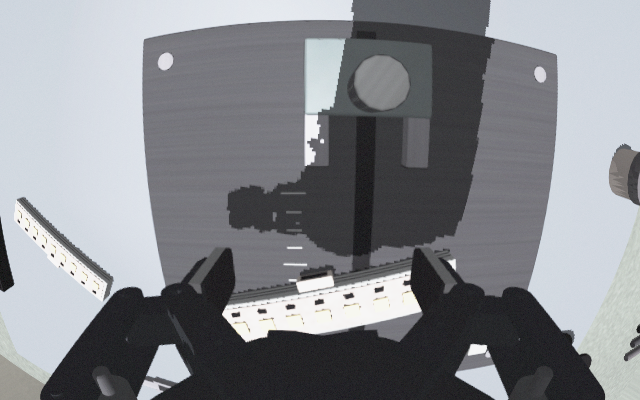

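The two fingers straddle the socket at (315,283). I'll back off 6 mm for extra clearance before lowering.

Request:
drive_tool(
  motion="0.006 0 0.015 0 0 0; 0 0 0.015 0 0 0; 0 0 0.01 0 0 0; 0 0 0.006 0 0 0; 0 0 0.005 0 0 0; 0 0 0.004 0 0 0; 0 0 0 0 0 0; 0 0 0 0 0 0",
)

```text
t: 3.65
eef_pos: [0.5677, 0.0495, 0.0125]
tool_rot: [-0.085, 0.996, -0.0, 0.0]
force: [-0.5, 0.2, -0.3]
width: 0.0854
```

```bash
python3 -c "
from h import *; look('w3')"
```

```text
t 3.65 tcp plate [[-15.3, -27.0]] z 0.0125 yaw 9.81 F [-0.49  0.17 -0.3 ] w 0.0853812067554409
```

View pics/w3_wrist.png

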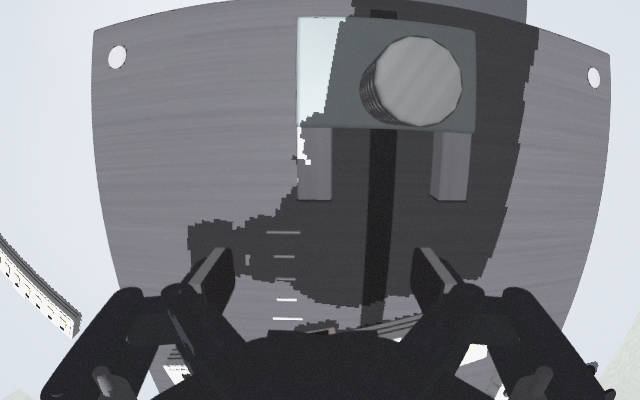

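Request:
drive_tool(
  motion="-0.004 0 0 0 0 0; -0.004 0 0 0 0 0; -0.004 0 0 0 0 0; -0.003 0 0 0 0 0; -0.003 0 0 0 0 0; -0.003 0 0 0 0 0; -0.003 0 0 0 0 0; -0.003 0 0 0 0 0; -0.003 0 0 0 0 0; -0.003 0 0 0 0 0",
)

```text
t: 4.7
eef_pos: [0.5991, 0.0554, 0.0121]
tool_rot: [-0.086, 0.996, 0.0, -0.001]
force: [-3.1, 0.4, 0.8]
width: 0.0853
```

Request:
drive_tool(
  motion="-0.003 0 0 0 0 0; -0.003 0 0 0 0 0; -0.003 0 0 0 0 0; -0.003 0 0 0 0 0; -0.003 0 0 0 0 0; -0.003 0 0 0 0 0; 0 0 0 0 0 0; 0 0 0 0 0 0",
)

```text
t: 5.5
eef_pos: [0.6187, 0.0581, 0.0126]
tool_rot: [-0.085, 0.996, -0.0, 0.001]
force: [0.1, 0.5, 0.4]
width: 0.0855
```

```bash
python3 - <<'E'
from h import *; look('s4',('scene','side','wrist'))
a=cv2.imread('pics/s4_scene_raw.png')[145:250,280:425]; b=cv2.imread('pics/s4_side_raw.png')[195:280,280:405]
a=cv2.resize(a,(400,300),interpolation=cv2.INTER_CUBIC);b=cv2.resize(b,(400,300),interpolation=cv2.INTER_CUBIC)
cv2.imwrite('pics/s4.png',np.hstack([a,b]))
E
```

```text
t 5.5 tcp plate [[36.4, -27.1]] z 0.0126 yaw 9.79 F [0.05 0.49 0.38] w 0.08550200350413321
```

View pics/s4.png

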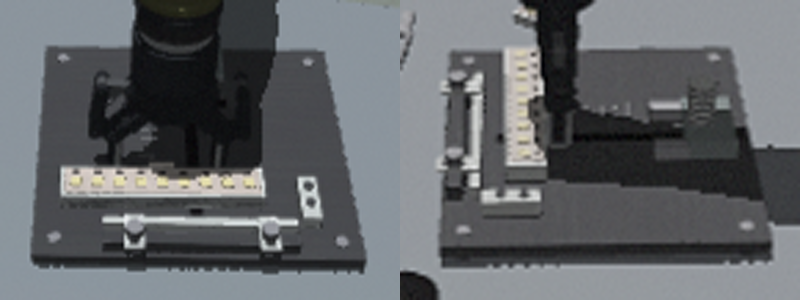

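The bar is now parallel to the rail and the jaw is still fully back, so I'll continue towards the rail.

Request:
drive_tool(
  motion="-0.003 0 0 0 0 0; -0.003 0 0 0 0 0; -0.003 0 0 0 0 0; -0.003 0 0 0 0 0; -0.002 0 0 0 0 0; -0.002 0 0 0 0 0; -0.001 0 0 0 0 0; -0.001 0 0 0 0 0; 0 0 0 0 0 0",
)

```text
t: 6.55
eef_pos: [0.6326, 0.0607, 0.0122]
tool_rot: [-0.085, 0.996, -0.0, -0.003]
force: [-5.3, -0.5, 5.5]
width: 0.0855
```

Request:
drive_tool(
  motion="-0.001 0 0 0 0 0; -0.001 0 0 0 0 0; -0.001 0 0 0 0 0; 0 0 0 0 0 0",
)

```text
t: 6.95
eef_pos: [0.6358, 0.0613, 0.0122]
tool_rot: [-0.085, 0.996, -0.0, -0.002]
force: [-6.2, -1.4, 5.9]
width: 0.0851
```

```bash
cat >> h.py <<'E'
def look2(tag):
    look(tag,('scene','side'))
    a=cv2.imread(f'pics/{tag}_scene_raw.png')[145:250,280:425]; b=cv2.imread(f'pics/{tag}_side_raw.png')[195:280,280:405]
    a=cv2.resize(a,None,fx=5,fy=2.85*1.75,interpolation=cv2.INTER_CUBIC)
    cv2.imwrite(f'pics/{tag}a.png',a); cv2.imwrite(f'pics/{tag}b.png',cv2.resize(b,None,fx=6,fy=6,interpolation=cv2.INTER_CUBIC))
E
python3 -c "
from h import *; look2('s5')"
```

```text
t 6.95 tcp plate [[53.7, -26.9]] z 0.0122 yaw 9.8 F [-6.23 -1.36  5.89] w 0.08508691231936183
```

View pics/s5a.png

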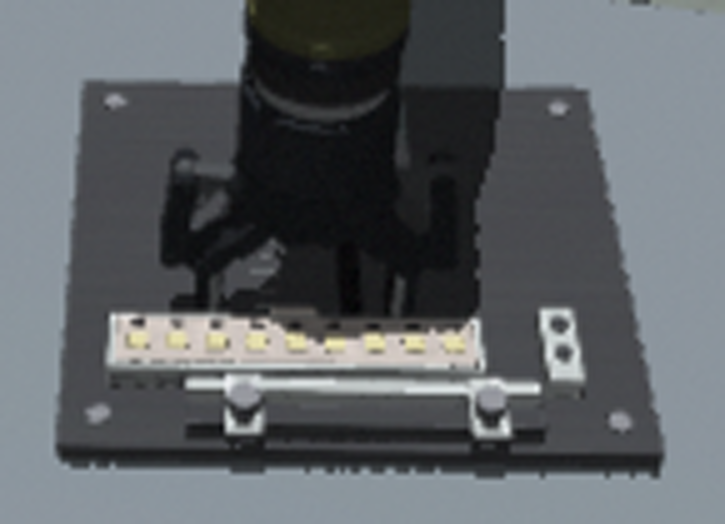

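View pics/s5b.png

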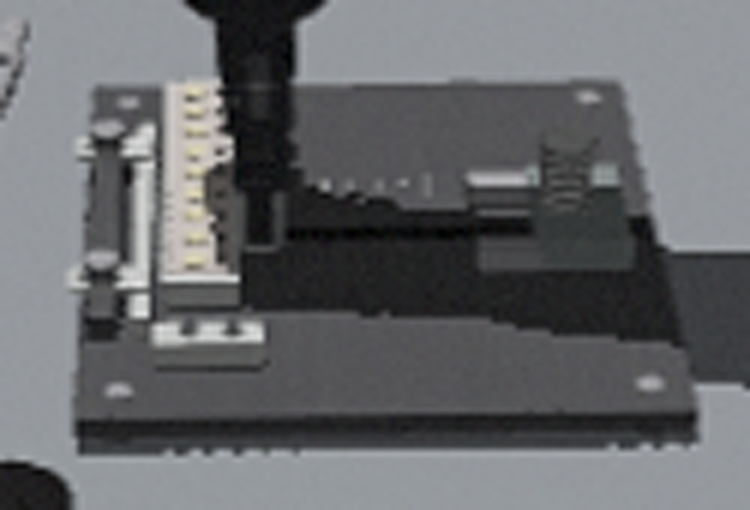

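Request:
drive_tool(
  motion="0 0 -0.001 0 0 0; 0 0 -0.001 0 0 0; 0 0 0 0 0 0",
)

```text
t: 7.35
eef_pos: [0.6384, 0.0618, 0.0141]
tool_rot: [-0.086, 0.996, 0.0, -0.0]
force: [-1.0, -0.6, -0.8]
width: 0.0856
```

Request:
drive_tool(
  motion="-0.001 0 0 0 0 0; -0.001 0 0 0 0 0; 0 0 0 0 0 0",
)

```text
t: 7.65
eef_pos: [0.6405, 0.0621, 0.0142]
tool_rot: [-0.085, 0.996, 0.0, -0.0]
force: [-1.9, -0.6, -1.9]
width: 0.0855
```

Request:
drive_tool(
  motion="-0.001 0 0 0 0 0; -0.001 0 0 0 0 0; 0 0 0 0 0 0",
)

```text
t: 7.95
eef_pos: [0.6406, 0.0622, 0.014]
tool_rot: [-0.085, 0.996, -0.0, -0.002]
force: [-5.7, -1.2, 1.1]
width: 0.0853
```

```bash
python3 -c "
from h import *; look2('s6')"
```

```text
t 7.95 tcp plate [[58.7, -26.8]] z 0.014 yaw 9.79 F [-5.67 -1.24  1.14] w 0.0852567785985183
```

View pics/s6b.png

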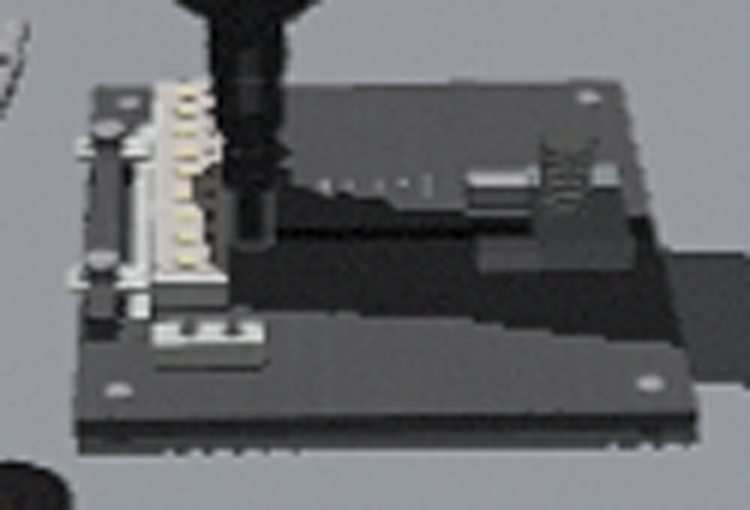

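View pics/s6a.png

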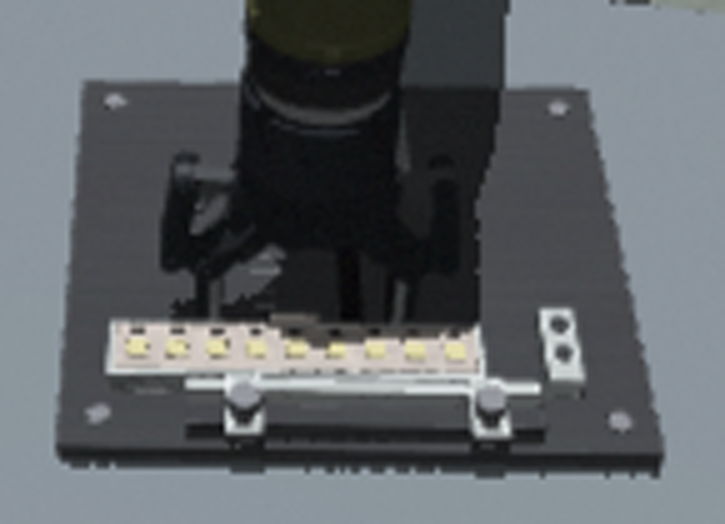

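The bar has met the rail at plate x ≈ 105.7, matching the vision estimate. Next I'll back off, lift, shut the fingers and go round to the right end.

Request:
drive_tool(
  motion="0.01 0 0 0 0 0; 0.02 0 0 0 0 0; 0 0 -0.04 0 0 0; 0 0 -0.045 0 0 0; -0.029 -0.04 0 0 0 0; -0.03 -0.045 0 0 0 0; 0 -0.045 0 0 0 0; 0 0 0 0 0 0; 0 0 0 0 0 0",
)

```text
t: 8.95
eef_pos: [0.6911, -0.0591, 0.0997]
tool_rot: [-0.084, 0.996, 0.0, 0.001]
force: [0.9, 0.7, 0.1]
width: 0.0854
```

Request:
drive_tool(
  motion="0 0 0 0 0 0; 0 0 0 0 0 0; 0 0 0 0 0 0; 0 0 0 0 0 0; 0 0 0 0 0 0; 0 0 0 0 0 0",
  fingers=0,
)

```text
t: 9.55
eef_pos: [0.6903, -0.0574, 0.0993]
tool_rot: [-0.086, 0.996, -0.0, 0.0]
force: [-0.3, 1.0, 0.0]
width: 0.0004
```

```bash
python3 -c "
from h import *; look2('s7'); look('s7',('wrist',))"
```

```text
t 9.55 tcp plate [[87.4, -153.0]] z 0.0993 yaw 9.84 F [-0.29  0.97  0.04] w 0.00039334482700963775
t 9.65 tcp plate [[87.4, -153.3]] z 0.0993 yaw 9.82 F [-0.32 -0.36 -0.34] w -0.0002471529772312899
```

View pics/s7_wrist.png

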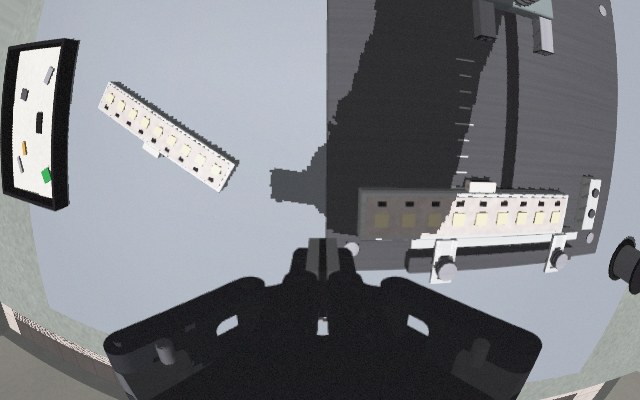

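View pics/s7a.png

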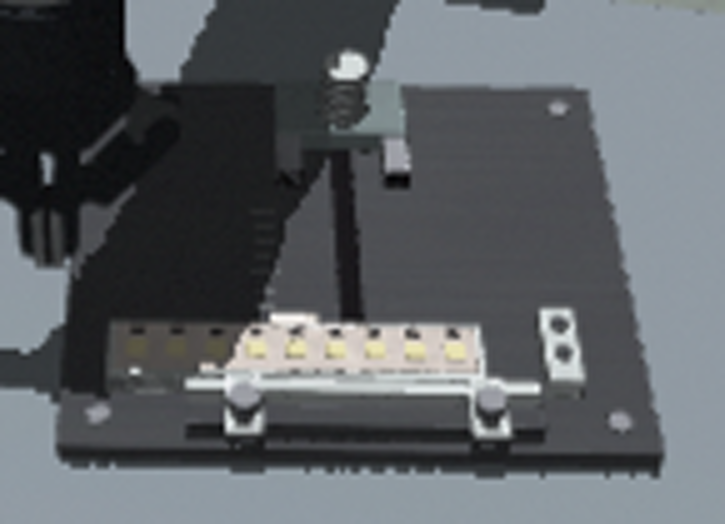

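```bash
python3 - <<'E'
from h import *
import pickle
i,d=pickle.load(open('pics/s7_wrist.pkl','rb'))
print(plate(toplane(i,[[361,189],[358,235],[567,194],[565,233]],.036,True)),plate(toplane(i,[[586,179],[583,225]],.034,True)))
im=cv2.imread('pics/s7_wrist_raw.png'); cv2.imwrite('pics/s7c.png',cv2.resize(im[165:290,340:620],None,fx=2.8,fy=2.8,interpolation=cv2.INTER_CUBIC))
E
```

```text
[[66.8, -127.0], [100.6, -127.9], [68.4, 60.6], [105.1, 68.6]] [[54.4, 87.2], [99.0, 95.9]]
```

View pics/s7c.png

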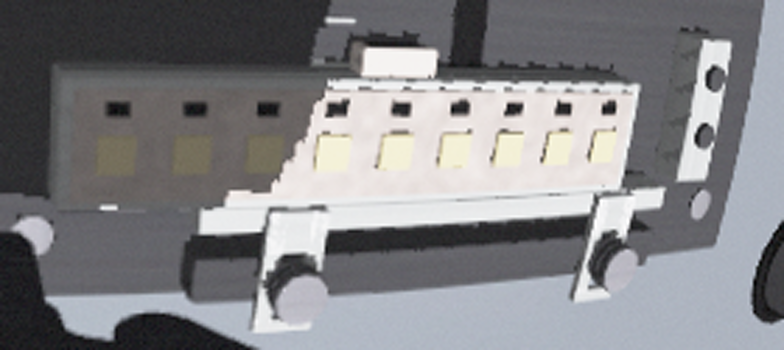

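Request:
drive_tool(
  motion="0 -0.004 0.03 0 0 0; 0 0 0.025 0 0 0; 0 0 0.012 0 0 0; 0 0 0.005 0 0 0; 0 0 0 0 0 0; 0 0 0 0 0 0",
)

```text
t: 10.3
eef_pos: [0.6919, -0.0618, 0.0285]
tool_rot: [-0.086, 0.996, -0.0, 0.001]
force: [-0.5, -0.3, 0.1]
width: -0.0
```

Request:
drive_tool(
  motion="0 0.004 0 0 0 0; 0 0.003 0 0 0 0; 0 0.003 0 0 0 0; 0 0.003 0 0 0 0; 0 0.003 0 0 0 0; 0 0.003 0 0 0 0; 0 0.003 0 0 0 0; 0 0.003 0 0 0 0; 0 0 0 0 0 0",
)

```text
t: 11.2
eef_pos: [0.6867, -0.0369, 0.0273]
tool_rot: [-0.086, 0.996, -0.0, 0.0]
force: [0.2, -1.7, 0.4]
width: -0.0001
```

```bash
python3 -c "
from h import *; look('s8',('wrist',))"
```

```text
t 11.2 tcp plate [[87.4, -132.3]] z 0.0273 yaw 9.82 F [ 0.18 -1.66  0.4 ] w -0.00012416599878815323
```

View pics/s8_wrist.png

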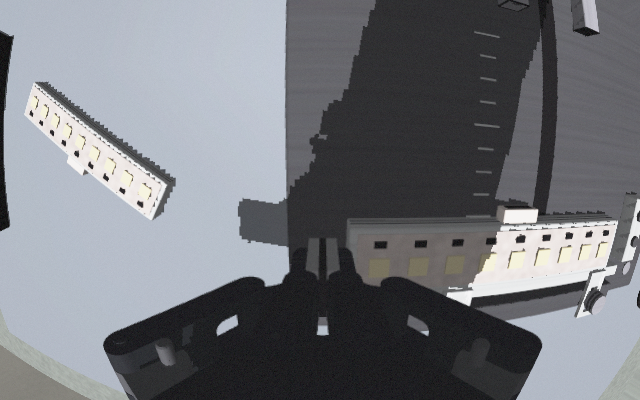

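Contact has started, at about 1.7 N. I'll continue gently.

Request:
drive_tool(
  motion="0 0.002 0 0 0 0; 0 0.002 0 0 0 0; 0 0.002 0 0 0 0; 0 0.002 0 0 0 0; 0 0.002 0 0 0 0; 0 0.002 0 0 0 0; 0 0.002 0 0 0 0; 0 0.002 0 0 0 0",
)

```text
t: 12.05
eef_pos: [0.684, -0.0211, 0.0273]
tool_rot: [-0.086, 0.996, -0.0, 0.0]
force: [1.0, -2.4, 0.6]
width: -0.0001
```

```bash
python3 -c "
from h import *; look('s9',('side','wrist'))
b=cv2.imread('pics/s9_side_raw.png')[195:280,280:405];cv2.imwrite('pics/s9b.png',cv2.resize(b,None,fx=6,fy=6,interpolation=cv2.INTER_CUBIC))"
```

```text
t 12.05 tcp plate [[87.3, -116.2]] z 0.0273 yaw 9.81 F [ 0.99 -2.37  0.59] w -7.054064146455572e-05
```

View pics/s9b.png

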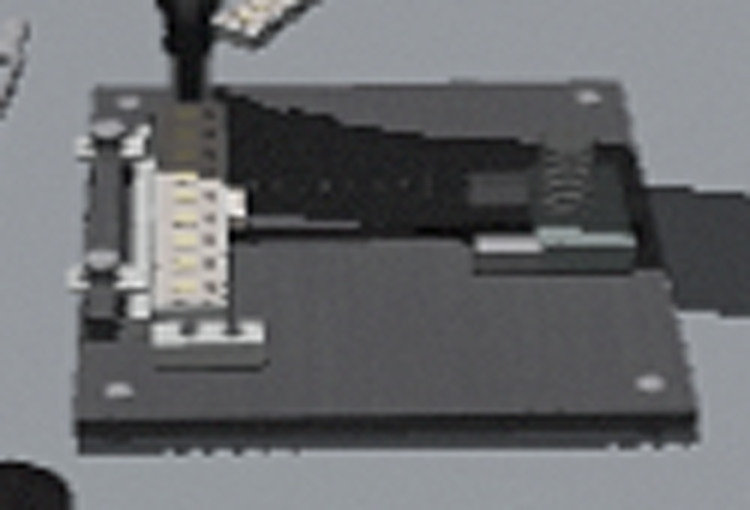

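View pics/s9_wrist.png

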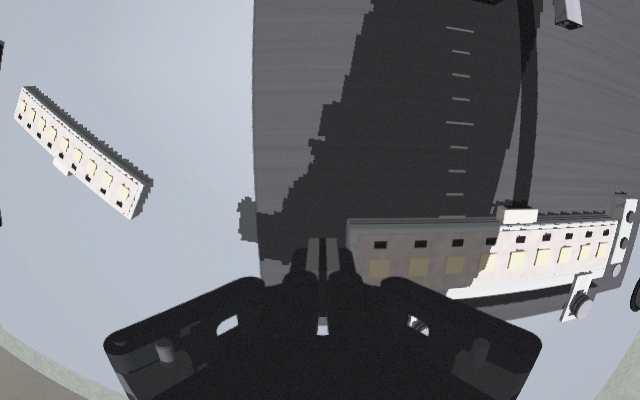

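Request:
drive_tool(
  motion="0 0.001 0 0 0 0; 0 0.001 0 0 0 0; 0 0.001 0 0 0 0; 0 0.001 0 0 0 0; 0 0.001 0 0 0 0; 0 0.001 0 0 0 0; 0 0 0 0 0 0",
)

```text
t: 12.85
eef_pos: [0.6829, -0.0152, 0.0273]
tool_rot: [-0.086, 0.996, 0.0, 0.0]
force: [-0.1, -3.1, -0.1]
width: -0.0002
```

Request:
drive_tool(
  motion="0 0.001 0 0 0 0; 0 0.001 0 0 0 0; 0 0 0 0 0 0",
)

```text
t: 13.15
eef_pos: [0.6826, -0.0133, 0.0273]
tool_rot: [-0.086, 0.996, 0.0, -0.0]
force: [-0.1, -3.9, 0.3]
width: 0.0
```

Request:
drive_tool(
  motion="0 0.001 0 0 0 0; 0 0.001 0 0 0 0; 0 0 0 0 0 0",
)

```text
t: 13.45
eef_pos: [0.6825, -0.0128, 0.0274]
tool_rot: [-0.085, 0.996, -0.001, 0.0]
force: [0.6, -6.4, -1.2]
width: -0.0001
```

```bash
python3 -c "
from h import *; look('s10',('side','wrist'))
b=cv2.imread('pics/s10_side_raw.png')[195:280,280:405];cv2.imwrite('pics/s10b.png',cv2.resize(b,None,fx=6,fy=6,interpolation=cv2.INTER_CUBIC))
b=cv2.imread('pics/s10_wrist_raw.png')[170:320,440:640];cv2.imwrite('pics/s10c.png',cv2.resize(b,None,fx=3.8,fy=3.8,interpolation=cv2.INTER_CUBIC))"
```

```text
t 13.45 tcp plate [[87.3, -107.7]] z 0.0274 yaw 9.77 F [ 0.64 -6.44 -1.19] w -6.27174623682948e-05
```

View pics/s10b.png

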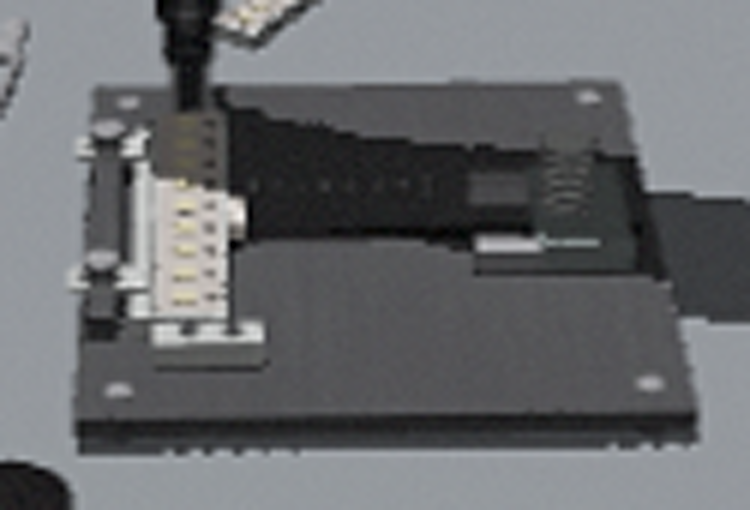

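View pics/s10c.png

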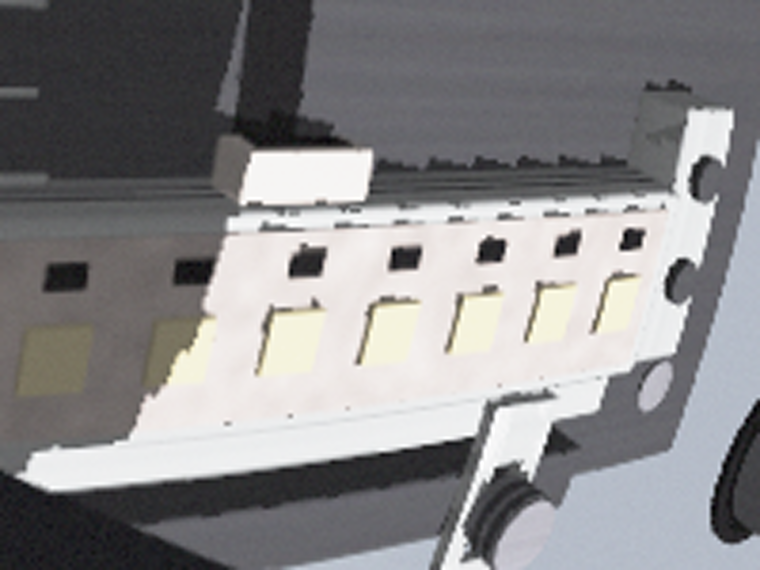

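The bar end now meets the stop at plate y = 95, with the force rising to 6.4 N. I'll go back round and press the bar flush against the rail with both fingers.

Request:
drive_tool(
  motion="0 -0.005 0 0 0 0; 0 -0.01 0 0 0 0; 0 0 -0.035 0 0 0; 0 0 -0.04 0 0 0; 0.03 0.038 0 0 0 0; 0.025 0.043 0 0 0 0; 0 0.042 0 0 0 0; 0 0 0 0 0 0",
)

```text
t: 14.35
eef_pos: [0.6076, 0.0901, 0.1025]
tool_rot: [-0.088, 0.996, 0.002, -0.001]
force: [-0.5, -0.4, -0.8]
width: 0.0001
```

Request:
drive_tool(
  motion="0 0 0 0 0 0; 0 0 0 0 0 0; 0 0 0 0 0 0; 0 0 0 0 0 0; 0 0 0 0 0 0",
  fingers=1,
)

```text
t: 14.85
eef_pos: [0.61, 0.0848, 0.1021]
tool_rot: [-0.085, 0.996, 0.0, -0.0]
force: [-0.1, 0.1, 0.2]
width: 0.0723
```

```bash
python3 -c "
from h import *; look2('s11');look('s11',('wrist',))
b=cv2.imread('pics/s11_wrist_raw.png')[150:330,200:460];cv2.imwrite('pics/s11c.png',cv2.resize(b,None,fx=3,fy=3,interpolation=cv2.INTER_CUBIC))"
```

```text
t 14.85 tcp plate [[32.2, 0.6]] z 0.1021 yaw 9.74 F [-0.06  0.12  0.18] w 0.0723396402347877
t 14.95 tcp plate [[32.1, 1.0]] z 0.1022 yaw 9.76 F [0.75 0.08 0.19] w 0.08477940878179945
```

View pics/s11b.png

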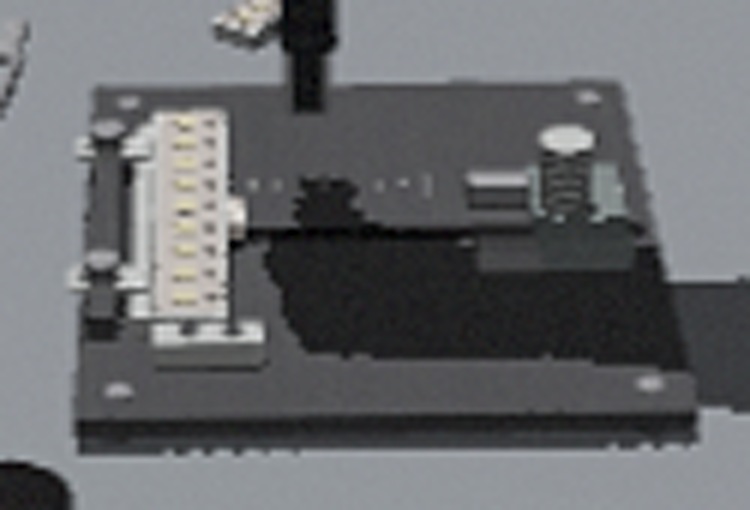

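View pics/s11a.png

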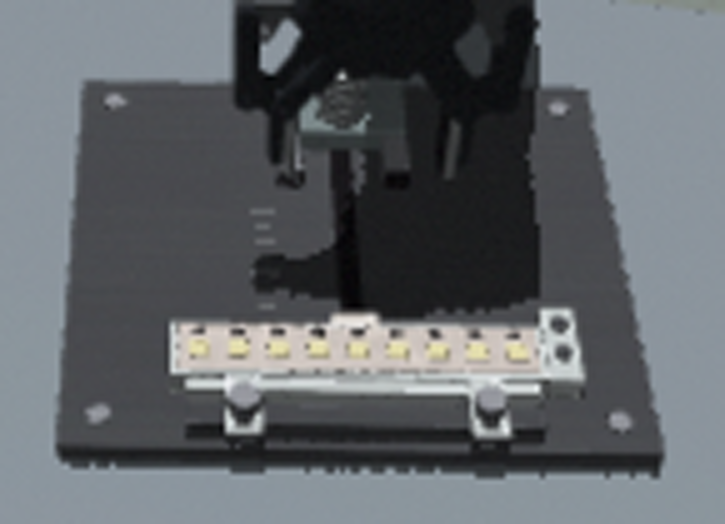

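View pics/s11c.png

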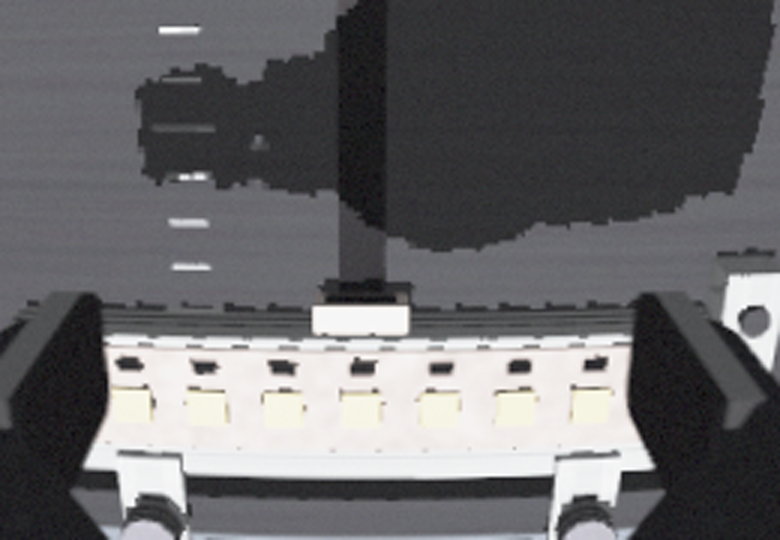

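Everything is aligned. I'll lower and press gently against the rail.

Request:
drive_tool(
  motion="0 -0.001 0.03 0 0 0; 0 0 0.03 0 0 0; 0 0 0.018 0 0 0; 0 0 0.005 0 0 0; 0 0 0.004 0 0 0; 0 0 0 0 0 0; -0.004 0 0 0 0 0; -0.004 0 0 0 0 0; -0.004 0 0 0 0 0; -0.004 0 0 0 0 0",
)

```text
t: 16.0
eef_pos: [0.6265, 0.0875, 0.0158]
tool_rot: [-0.086, 0.996, 0.0, 0.001]
force: [0.6, -0.0, -0.2]
width: 0.0857
```

Request:
drive_tool(
  motion="-0.002 0 0 0 0 0; -0.002 0 0 0 0 0; -0.002 0 0 0 0 0; -0.001 0 0 0 0 0; -0.001 0 0 0 0 0; -0.001 0 0 0 0 0; 0 0 0 0 0 0",
)

```text
t: 16.7
eef_pos: [0.6346, 0.0889, 0.0153]
tool_rot: [-0.085, 0.996, 0.0, 0.0]
force: [-0.2, -0.2, 0.8]
width: 0.0855
```

Request:
drive_tool(
  motion="-0.001 0 0 0 0 0; -0.001 0 0 0 0 0; -0.001 0 0 0 0 0; -0.001 0 0 0 0 0; -0.001 0 0 0 0 0; 0 0 0 0 0 0",
)

```text
t: 17.3
eef_pos: [0.6359, 0.0891, 0.0151]
tool_rot: [-0.085, 0.996, -0.0, -0.003]
force: [-8.0, -1.0, 7.1]
width: 0.0857
```

```bash
python3 -c "
from h import *; look('s12',())"
```

```text
t 17.3 tcp plate [[58.6, 0.5]] z 0.0151 yaw 9.8 F [-7.98 -0.98  7.06] w 0.0856616528869809
```

Request:
drive_tool(
  motion="0.003 0 0 0 0 0; 0.007 0 0 0 0 0; 0.015 0 0 0 0 0; 0 0 -0.04 0 0 0; 0 0 -0.045 0 0 0; 0 0 -0.045 0 0 0; 0 0 -0.03 0 0 0; 0.03 0 0 0 0 0; 0.03 0 0 0 0 0; 0 0 0 0 0 0",
)

```text
t: 18.3
eef_pos: [0.5513, 0.0746, 0.1753]
tool_rot: [-0.085, 0.996, -0.0, -0.002]
force: [-1.2, 0.9, -0.1]
width: 0.0852
```

```bash
python3 -c "
from h import *; look2('s13');look('s13',('wrist',))
b=cv2.imread('pics/s13_wrist_raw.png')[150:310,210:460];cv2.imwrite('pics/s13c.png',cv2.resize(b,None,fx=3.1,fy=3.1,interpolation=cv2.INTER_CUBIC))"
```

```text
t 18.3 tcp plate [[-27.3, 0.5]] z 0.1753 yaw 9.81 F [-1.23  0.9  -0.13] w 0.08519954587980698
t 18.4 tcp plate [[-23.0, 0.4]] z 0.1757 yaw 9.81 F [-0.26 -0.08 -0.73] w 0.08542372026148089
```

View pics/s13_wrist.png

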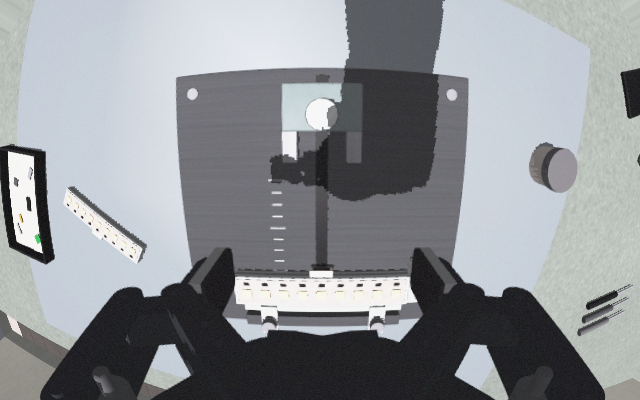

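View pics/s13c.png

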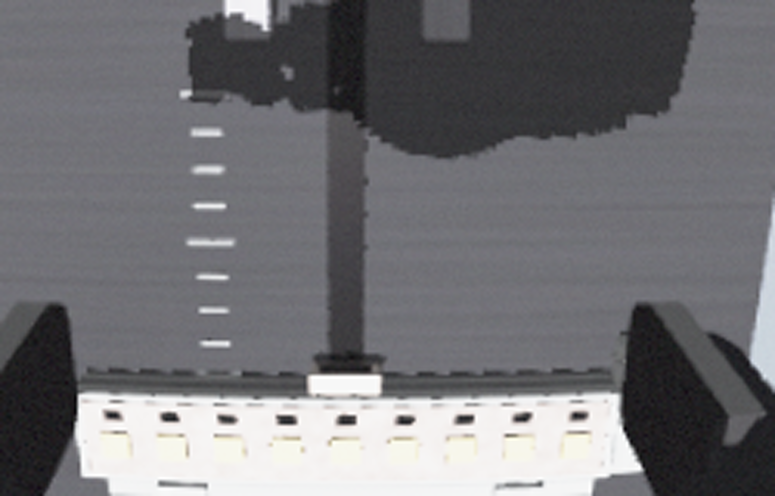

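View pics/s13a.png

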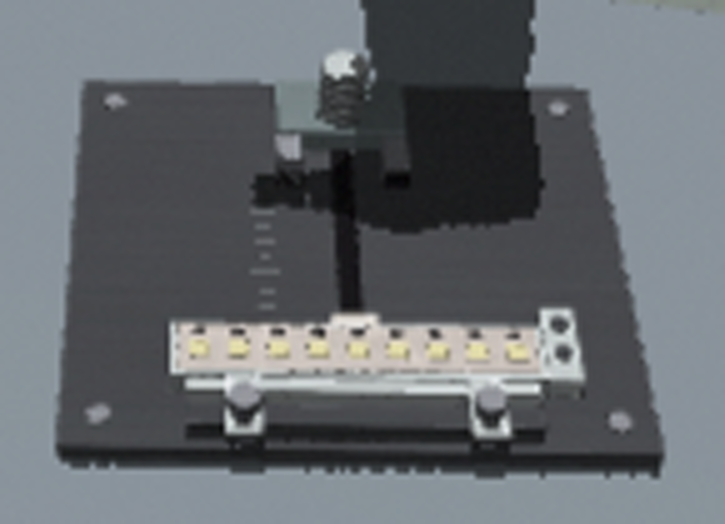

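The bar lies flush on the rail and up against the stop, with the jaw still fully back and its prongs about 120 mm away. Next I'll shut the fingers and go behind the knob.

Request:
drive_tool(
  motion="0.035 0 0 0 0 0; 0.035 0 0 0 0 0; 0.037 0 0 0 0 0; 0 0 0 0 0 0; 0 0 0 0 0 0; 0 0 0 0 0 0; 0 0 0 0 0 0",
  fingers=0,
)

```text
t: 19.15
eef_pos: [0.4522, 0.0573, 0.1755]
tool_rot: [-0.086, 0.996, 0.0, 0.001]
force: [0.1, -0.1, 0.3]
width: 0.0002
```

Request:
drive_tool(
  motion="0 0 0.035 0 0 0; 0 0 0.035 0 0 0; 0 0 0.035 0 0 0; 0 0 0.016 0 0 0; 0 0 0.005 0 0 0; 0 0 0 0 0 0; 0 0 0 0 0 0",
)

```text
t: 19.85
eef_pos: [0.4517, 0.0572, 0.0501]
tool_rot: [-0.086, 0.996, 0.0, 0.001]
force: [0.3, 0.5, 0.6]
width: -0.0001
```

```bash
python3 -c "
from h import *; look2('s14')"
```

```text
t 19.85 tcp plate [[-128.4, 0.2]] z 0.0501 yaw 9.81 F [0.3  0.54 0.58] w -9.32777615014225e-05
```

View pics/s14b.png

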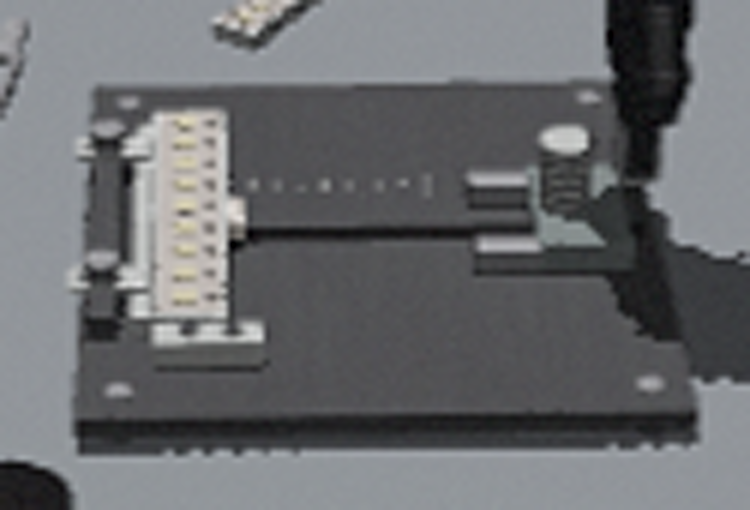

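View pics/s14a.png

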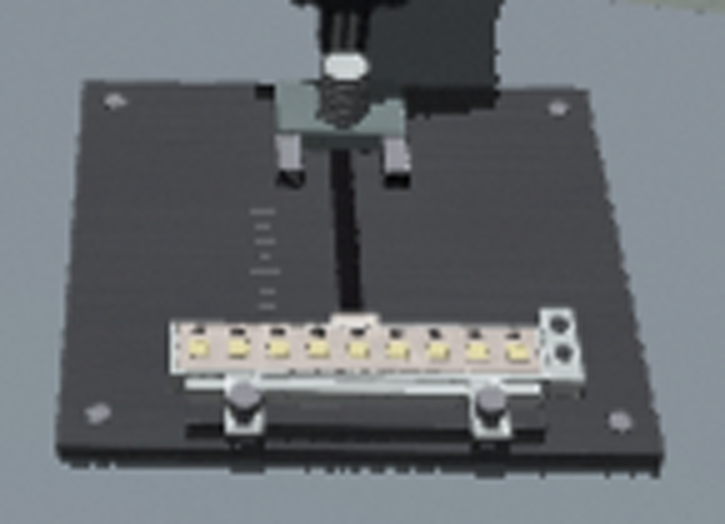

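Request:
drive_tool(
  motion="-0.003 0 0 0 0 0; -0.002 0 0 0 0 0; -0.002 0 0 0 0 0; -0.002 0 0 0 0 0; -0.002 0 0 0 0 0; -0.002 0 0 0 0 0; -0.003 0 0 0 0 0; -0.003 0 0 0 0 0; -0.003 0 0 0 0 0; -0.003 0 0 0 0 0",
)

```text
t: 20.95
eef_pos: [0.471, 0.0605, 0.0487]
tool_rot: [-0.085, 0.996, -0.0, -0.004]
force: [-7.6, -1.2, 5.3]
width: 0.0002
```

Request:
drive_tool(
  motion="-0.004 0 0 0 0 0; -0.004 0 0 0 0 0; -0.004 0 0 0 0 0; -0.004 0 0 0 0 0; -0.004 0 0 0 0 0; -0.004 0 0 0 0 0; -0.004 0 0 0 0 0; -0.004 0 0 0 0 0; -0.004 0 0 0 0 0; -0.004 0 0 0 0 0",
)

```text
t: 21.95
eef_pos: [0.5105, 0.0672, 0.0486]
tool_rot: [-0.085, 0.996, -0.001, -0.004]
force: [-7.1, -1.9, 5.5]
width: 0.0001
```

```bash
python3 -c "
from h import *; look2('s15')"
```

```text
t 21.95 tcp plate [[-68.7, 0.1]] z 0.0486 yaw 9.79 F [-7.06 -1.94  5.45] w 9.387306370276141e-05
```

View pics/s15b.png

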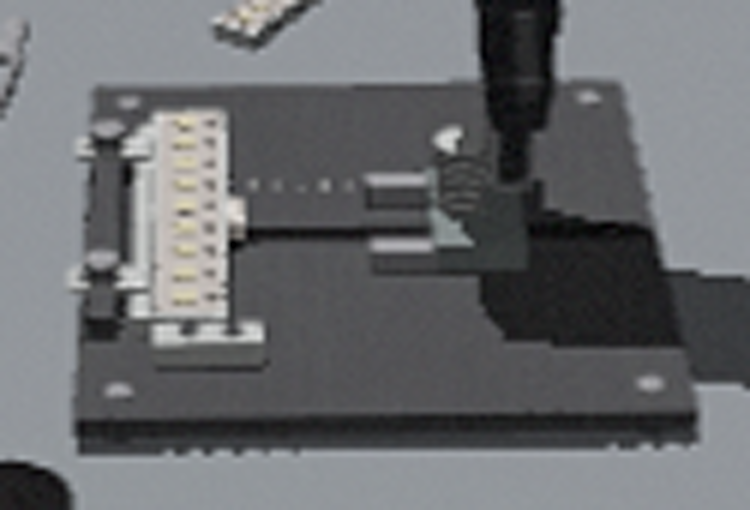

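Request:
drive_tool(
  motion="-0.004 0 0 0 0 0; -0.004 0 0 0 0 0; -0.004 0 0 0 0 0; -0.004 0 0 0 0 0; -0.004 0 0 0 0 0; -0.004 0 0 0 0 0; -0.004 0 0 0 0 0; -0.004 0 0 0 0 0; -0.004 0 0 0 0 0; -0.004 0 0 0 0 0",
)

```text
t: 23.05
eef_pos: [0.55, 0.0739, 0.0486]
tool_rot: [-0.085, 0.996, -0.001, -0.004]
force: [-7.1, -2.1, 5.5]
width: 0.0001
```

Request:
drive_tool(
  motion="-0.003 0 0 0 0 0; -0.003 0 0 0 0 0; -0.003 0 0 0 0 0; -0.002 0 0 0 0 0; -0.002 0 0 0 0 0; -0.002 0 0 0 0 0; -0.001 0 0 0 0 0; -0.001 0 0 0 0 0; 0 0 0 0 0 0",
)

```text
t: 23.95
eef_pos: [0.567, 0.0768, 0.0486]
tool_rot: [-0.085, 0.996, -0.001, -0.003]
force: [-6.4, -3.3, 4.2]
width: -0.0002
```

```bash
python3 -c "
from h import *; look2('s16')"
```

```text
t 23.95 tcp plate [[-11.4, 0.0]] z 0.0486 yaw 9.79 F [-6.43 -3.27  4.22] w -0.0001677994233342204
```

View pics/s16b.png

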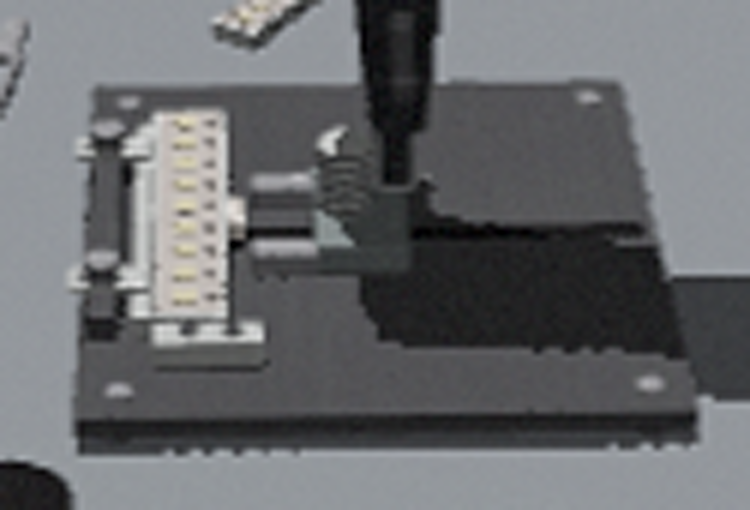

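View pics/s16a.png

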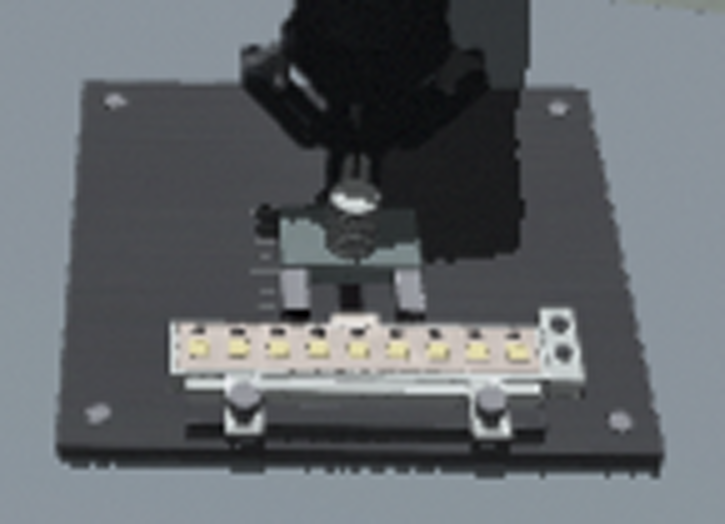

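Request:
drive_tool(
  motion="-0.002 0 0 0 0 0; -0.002 0 0 0 0 0; -0.002 0 0 0 0 0; -0.001 0 0 0 0 0; -0.001 0 0 0 0 0; -0.001 0 0 0 0 0; -0.001 0 0 0 0 0; 0 0 0 0 0 0",
)

```text
t: 24.85
eef_pos: [0.5769, 0.0785, 0.0486]
tool_rot: [-0.085, 0.996, -0.001, -0.003]
force: [-6.2, -2.4, 4.3]
width: -0.0002
```

Request:
drive_tool(
  motion="-0.001 0 0 0 0 0; -0.001 0 0 0 0 0; 0 0 0 0 0 0",
)

```text
t: 25.15
eef_pos: [0.5788, 0.0788, 0.0486]
tool_rot: [-0.085, 0.996, -0.001, -0.003]
force: [-6.4, -2.2, 5.1]
width: -0.0001
```

Request:
drive_tool(
  motion="-0.001 0 0 0 0 0; -0.001 0 0 0 0 0; 0 0 0 0 0 0",
)

```text
t: 25.45
eef_pos: [0.5791, 0.0788, 0.0486]
tool_rot: [-0.085, 0.996, -0.001, -0.005]
force: [-8.6, -2.3, 6.8]
width: -0.0002
```

Request:
drive_tool(
  motion="-0.001 0 0 0 0 0; -0.001 0 0 0 0 0; 0 0 0 0 0 0",
)

```text
t: 25.75
eef_pos: [0.5791, 0.0788, 0.0485]
tool_rot: [-0.085, 0.996, -0.001, -0.006]
force: [-13.1, -3.9, 10.8]
width: -0.0002
```

Request:
drive_tool(
  motion="-0.001 0 0 0 0 0; -0.001 0 0 0 0 0; -0.001 0 0 0 0 0; 0 0 0 0 0 0",
)

```text
t: 26.15
eef_pos: [0.5791, 0.0788, 0.0483]
tool_rot: [-0.085, 0.996, -0.001, -0.009]
force: [-19.0, -4.1, 16.0]
width: -0.0001
```

Request:
drive_tool(
  motion="-0.001 0 0 0 0 0; -0.001 0 0 0 0 0; -0.001 0 0 0 0 0; 0 0 0 0 0 0; 0 0 0 0 0 0",
)

```text
t: 26.65
eef_pos: [0.5791, 0.0788, 0.0483]
tool_rot: [-0.085, 0.996, -0.002, -0.012]
force: [-24.6, -5.0, 22.2]
width: -0.0
```

```bash
python3 -c "
from h import *; look2('s17')"
```

```text
t 26.65 tcp plate [[0.8, 0.0]] z 0.0483 yaw 9.78 F [-24.61  -5.02  22.24] w -3.041980839544725e-05
```

View pics/s17a.png

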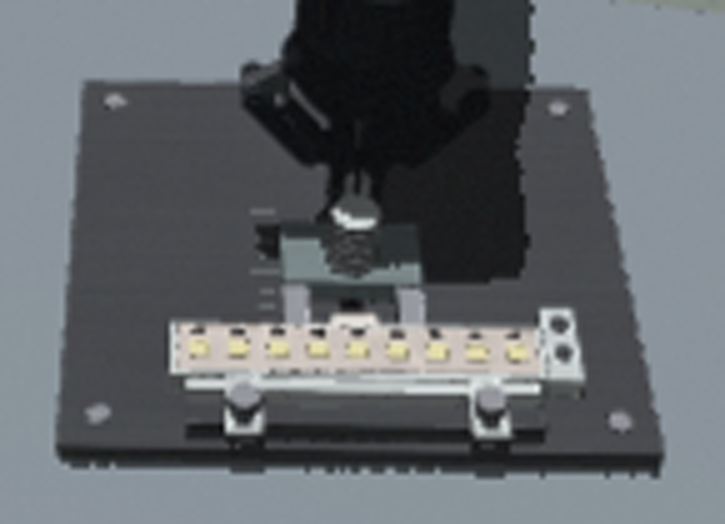

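The jaw is home at 25 N. I'll release smoothly and retreat backwards.

Request:
drive_tool(
  motion="0.002 0 0 0 0 0; 0.002 0 0 0 0 0; 0.002 0 0 0 0 0; 0.003 0 0 0 0 0; 0.003 0 0 0 0 0; 0.004 0 0 0 0 0; 0.006 0 0 0 0 0; 0.01 0 0 0 0 0; 0.02 0 0 0 0 0; 0 0 0 0 0 0",
)

```text
t: 27.75
eef_pos: [0.5372, 0.0722, 0.0489]
tool_rot: [-0.085, 0.996, -0.0, -0.002]
force: [0.1, -0.2, -0.6]
width: 0.0001
```

Request:
drive_tool(
  motion="0 0 -0.04 0 0 0; 0 0 -0.045 0 0 0; 0 0 -0.045 0 0 0; 0 0 0 0 0 0; 0 0 0 0 0 0",
)

```text
t: 28.25
eef_pos: [0.5425, 0.073, 0.1809]
tool_rot: [-0.086, 0.996, 0.0, 0.002]
force: [-0.3, 0.9, -0.1]
width: -0.0
```

```bash
python3 -c "
from h import *; look2('s18');look('s18',('wrist',))
b=cv2.imread('pics/s18_wrist_raw.png')[100:290,195:465];cv2.imwrite('pics/s18c.png',cv2.resize(b,None,fx=2.9,fy=2.9,interpolation=cv2.INTER_CUBIC))"
```

```text
t 28.25 tcp plate [[-36.2, 0.4]] z 0.1809 yaw 9.81 F [-0.32  0.91 -0.09] w -3.650737208739101e-05
t 28.35 tcp plate [[-38.5, 0.4]] z 0.1783 yaw 9.81 F [ 0.9  -0.49 -0.74] w 0.00026090481451657155
```

View pics/s18c.png

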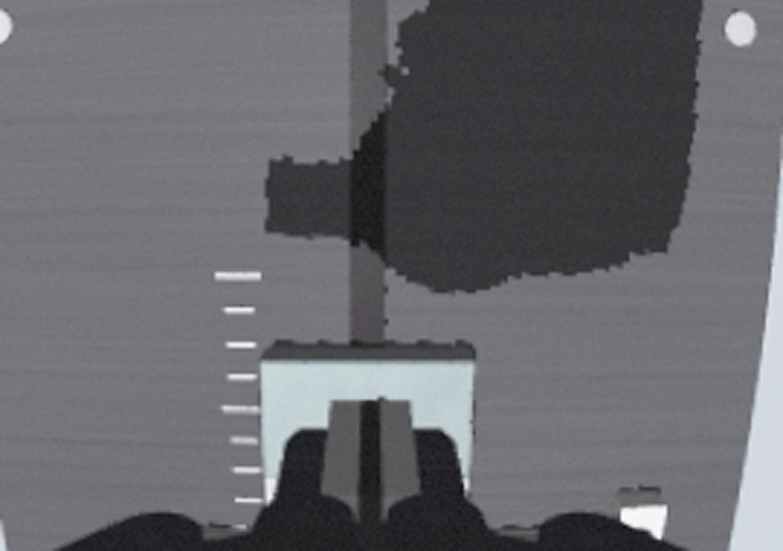

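View pics/s18a.png

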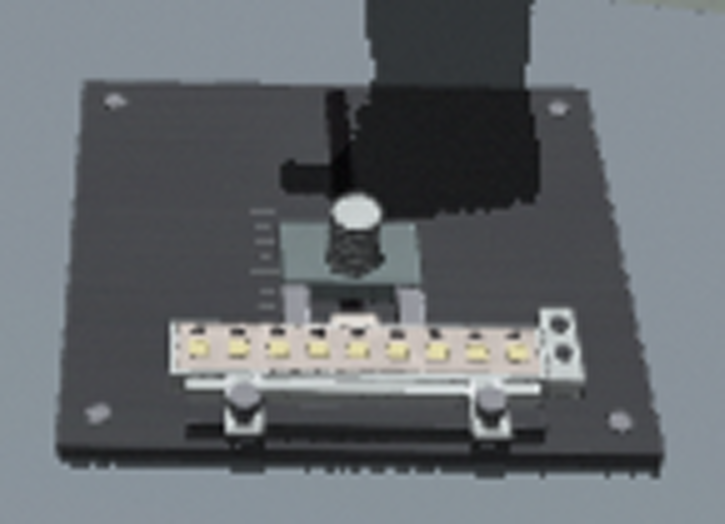

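View pics/s18b.png

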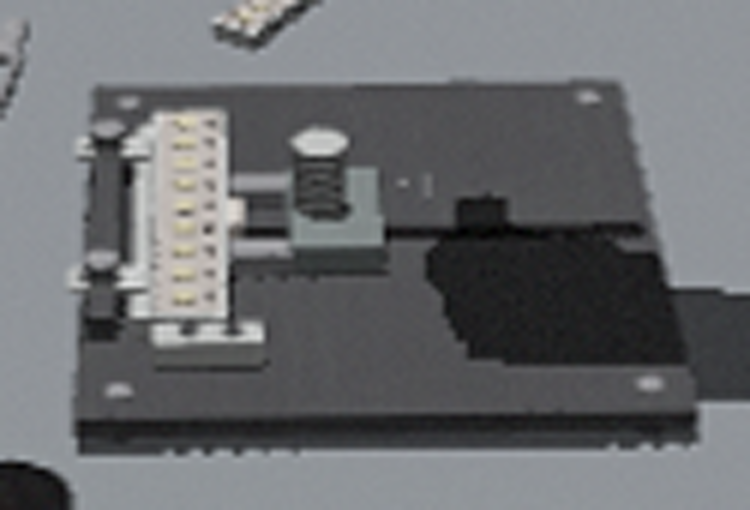

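View pics/s18_scene_raw.png

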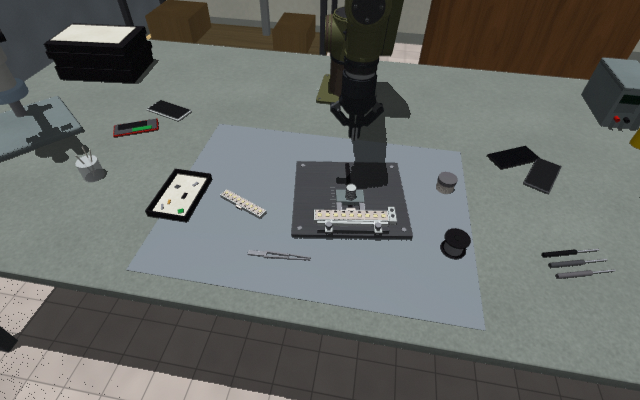

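```bash
python3 -c "
from station import ctrl; print(ctrl.close_job())"
```

```text
the job is handed in; nothing more can be done
None
```

The bar is clamped along the rail with its left end against the end stop, and I handed the job in at about 28 s.

**Bar:** I pushed it across with the open fingers either side of the socket until it met the rail, at plate x ≈ 105.7 mm. Then I pushed its right end until it met the stop, where the force rose to 6.4 N, and pressed it against the rail again at 8 N. All this time the jaw was fully back, about 120 mm away.

**Jaw:** I slid it up by its knob, which took about 7 N of drag, and pressed it on at about 25 N along the slide before backing the arm off.

**Last checks:**
- The scene and side pictures show the bar along the rail and at the stop, both prongs on the bar with the socket free between them, and the tray, jar, reel, tweezers and smaller bar where they were.
- The wrist force is near zero and the arm is clear. I could not measure the remaining clamping force.
- The last wrist picture could not confirm the fit, because the gripper hid the bar.

**What disagreed:** partway through the first push, the forces (about 6 N sideways and 6 N upward) suggested the fingertips were lightly touching the plate. I raised the tool 2 mm and the forces dropped away. A similar upward force came back with each later press, up to 22 N at the clamp. I put that down to the arm flexing, since the commanded height stayed clear.

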